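Set the stone tumbler's speed dial and start it

TASK

Set the stone tumbler to speed 4: with a fingertip push the dial's pointer wing round clockwise (seen from above), click by click, to the fourth position after OFF, never going past it and never pinching the wing from both sides. Only once it sits there, press the round start button beside the dial fully down and let it spring back. Leave the cup, screwdriver, stone and jar where they are.

Things in the scene. Friction and masses are not known exactly. Their poses are not given: they have to be found in the camera images.
- tumbler: Stone tumbler, fixed. Grey console 200 (x) by 320 mm (y), flat top 70 mm up; behind it (+x) a black drum lying along y, top at 170 mm, near side 177 mm from the origin. Origin on the bench, midway below dial and button, 85 mm behind the console's front. Dial and button stand on the console at y +80 and -80 mm of it; which is on which side varies.
- dial_base: Aluminium dial plate, 132 mm across, 10 mm thick, on the console. Origin on the dial's upright axis at the plate's underside. Black marks 57.5 mm from the axis: a radial bar for OFF, then clockwise six growing dots, speeds 1 to 6, 36 degrees apart. From above, OFF is 108 degrees anticlockwise of the plate's +x, speed 4 is 36 degrees clockwise of it. Plate yaw on the console varies.
- dial (a joint): Dial angle, rad: 0 at OFF (end stop), growing clockwise from above, 0.6283 a click; speed 4 is 2.513, speed 6 (end stop) 3.770. Starts at OFF, 1 or 2. Sprung detents: it rests only at these positions. Leaving one takes about 2 N sideways on the wing; half way to the next it snaps on by itself, running ahead of the finger.
- dial_wing (a point): Point inside the pointer wing, 34 mm from the dial axis, 25 mm above the plate top; its x axis points outward along the wing, z up. The wing is a black bar 17 mm wide, from 15 mm behind the axis to 48 mm in front of it (this long end, white line on top, points), from 12 to 40 mm above the plate top; under it lies a flat round bezel, 68 mm across, 10 mm high.
- wing_left: Left flank of the wing (a 5 mm thick cheek, 13 to 37 mm above the plate top; the anticlockwise side, pushed to turn the dial clockwise). Origin on the dial axis at the plate top, x outward along the wing.
- wing_right: Right flank of the wing, its clockwise side; same origin and axes as the left flank. Force on both flanks at once is pinching.
- start_top (a point): Centre of the top face of the start button, a grey round cap 34 mm across in an aluminium housing; pressed straight down.
- start (a joint): How far the start button is pressed, m: 0 up, 0.006 fully down (takes about 5 N; it springs back).
- cup: White plastic cup, 72 mm across, 75 mm high, loose on the bench beside the tumbler; origin at the centre of its underside. Leave alone.
- screwdriver: Screwdriver lying loose on the bench beside the tumbler. Leave alone.
- stone: Grey flat stone, about 62 by 58 by 18 mm, loose on the bench in front of the console; origin at the centre of its underside. Leave alone.
- jar: Clear jar with a steel lid, 56 mm across, 75 mm high, loose on the bench beside the tumbler; origin at the centre of its underside. Leave alone.

How it is judged:
On the way, in this order (a step that is already met when the one before it is completed fails the run):
1. the dial sits at speed 4, the fourth click after OFF (value of joint dial between 2.3833 and 2.6433 rad), for 0.3 s.
2. the start button is pressed fully down (value of joint start above 0.0045 m), for 0.05 s.
At the end, for the whole second after the job is handed in: The dial rests at speed 4 (within 0.13 rad of 2.513), the start button is up again (less than 1.5 mm down), and cup, screwdriver, stone and jar are at rest within 30 mm of where they stood (all of step 1 and velocity of joint dial below 0.1 rad/s and value of joint start below 0.0015 m and distance of each of cup, screwdriver, stone, jar from where it was at the start of the episode below 0.03 m and linear speed of each of cup, screwdriver, stone, jar below 0.02 m/s); the robot touches nothing.
It fails at once if the dial goes past speed 4 (more than 2.95 rad) (value of joint dial above 2.95 rad).
It fails at once if the start button is pressed (more than 3 mm) while the dial is not at speed 4 (value of joint start above 0.003 m and not (value of joint dial between 2.3833 and 2.6433 rad)).
It fails at once if the wing is pinched: more than 1.5 N from the fingers on both flanks at once (contact force between the fingers and wing_left above 1.5 N and contact force between the fingers and wing_right above 1.5 N).
It fails at once if the cup, screwdriver, stone or jar is lifted, carried or pushed 30 mm or more (distance of any of cup, screwdriver, stone, jar from where it was at the start of the episode above 0.03 m).
It also fails if it takes over 58 s, if anything falls off the work surface, if the arm or the gripper's body presses on something with over 40 N, if the wrist force passes 120 N, or if a joint passes its speed limit or range.

ROBOT

A 6-joint arm with a two-finger parallel gripper is mounted at the origin on the work surface. World frame = base frame: x ahead of the robot, y to its left, z up, the work surface at z = 0. Lengths are in m, angles in rad, forces in N, time in s.
With the tool pointing down it reaches from about 0.35 to 0.975 m from the base axis. Payload 4.9 kg.
Tool frame: the origin (TCP) lies midway between the tips of the shut fingers; the grasp point (between the pads) lies ctrl.grip_point_offset behind it (ctrl.grip_point_offset is the distance from the TCP to the grasp point, in m); x points along the fingers, y is the direction in which the jaws open and shut, and the axes are right-handed (so a half turn about x gives the same grasp; the last joint's range is limited). The gripper opens to 85 mm and grips with 20 to 120 N. Pads are 22 mm wide; open, the fingers measure 114 mm over their backs; the gripper's body (76 mm by 85 mm) begins 54 mm behind the grasp point. The pads swing forward as they close: fully open they stand 13 mm farther back than shut.
Start: joints at [1.108, 0.053, 1.613, -0, 1.476, -0.119], TCP at [0.211, 0.588, 0.231] pointing down, gripper open.
Joint ranges: [-3.01, 3.01], [-1.01, 2.22], [0.06, 2.58], [-1.02, 4.17], [0.09, 2.62], [-3.14, 3.14]. Speed limits (rad/s): [2.57, 2.57, 3.14, 3.14, 3.14, 3.14].

INTERFACE

Orientations are given as a rotation vector (axis times angle).
In Python, from station import ctrl gives the robot as it stands. The module is installed in compiled form; this text tells all that it offers.
- The arm moves only by the tool drive_tool, never from a script. Its argument "commands" is text: rows parted by semicolons, each of 5 numbers parted by spaces: the closure, from -1 (fully open) to 1 (shut), so that 0 is half open, then the shift along the tool's x, y, z in units of 40 mm (1.0 is 40 mm), then the turn about the tool's x in units of 5 degrees (1.0 is 5 degrees). A call has 1 to 8 rows; each row is the pose to reach, as a shift and turn from the pose commanded when the call began, along the tool's axes at that moment; what a row does not reach only later rows make up. A row lasts 1/12 s, in which the tool goes at most 41.7 mm and 7.16 degrees, less where a joint would pass 70% of its speed; a pose out of reach is approached as far as the arm can. A call with a gripper value outside its range is refused whole. The fingers move at their own pace and stop on an object; "newtons" is the grip in N (left out, the last holds). Time passes only in rows, so rows that repeat a pose let the fingers close. It gives the time, the measured TCP pose, the force and the opening at its end, in the units of the state.
- ctrl.get_obs(): the state, without advancing time (a new reading comes with each control period).
- ctrl.get_image(name): name is "scene" or "top" or "wrist"; returns (picture, depth): 400x640x3 uint8, blue, green, red; 400x640 float32, m along the optical axis (not along the pixel's ray), 0 where there is no reading.
- ctrl.camera_info(name): a dict with "K" (3x3 intrinsics, pixels), "T" (4x4, takes a point from camera to world coordinates). Camera axes: x right, y down, z forward; pixel columns grow to the right and rows downward; lengths in m; the calibration is good to about 2 mm. A picture is of the moment at which its call begins: read the wrist's pose just before it. camera_info takes no time and is no camera call; for the wrist camera it gives the pose at the moment of the call.
- ctrl.finish_job(): hands the job in, once; it reports no verdict.
The state is a dict: "t": time; "q": joint angles; "dq": joint speeds; "effort": joint torques, N m; "tool_pos": TCP position; "tool_rot": TCP orientation; "contact_force": force on the tool from outside, world axes, zero at the start; "wrist_torque": the same for the moment, N m; "opening": finger opening in m.
Only numpy, scipy, OpenCV 4.12 (cv2) and the standard library are available. Lean on these libraries where they do the work, as an engineer would, in place of code of your own. Each camera call takes 0.05 s, during which the arm holds its last target.

## Working session

There is one attempt and no reset: what is moved stays moved. The work goes in short steps, Python scripts to look and compute and a tool call to move; the robot and the scene stay as the last step left them, time stands still between calls to the robot, and variables do not carry over. Pictures are saved under pics/ and viewed, and the job is handed in when it is done.

Besides the shell and the picture viewer there is one more tool, called as name(argument=value, ...) on one line, values as JSON. drive_tool: Moves the arm, as the interface text tells. Its arguments: {"type":"object","properties":{"commands":{"type":"string"},"newtons":{"type":"number"}},"required":["commands"]}

```bash
mkdir -p pics
python3 - <<'E'
from station import ctrl
import cv2,numpy as np
for n in ["scene","top"]:
    im,d=ctrl.get_image(n); cv2.imwrite(f"pics/{n}0.png",im); np.save(f"{n}0.npy",d)
    i=ctrl.camera_info(n); print(n,i["K"].round(1).tolist(),i["T"].round(4).tolist())
o=ctrl.get_obs(); print(o, ctrl.grip_point_offset)
E
```

```text
scene [[448.8, 0.0, 314.6], [0.0, 448.8, 202.6], [0.0, 0.0, 1.0]] [[-0.0851, 0.8263, -0.5568, 1.1779], [0.9964, 0.0731, -0.0437, 0.1084], [0.0046, -0.5585, -0.8295, 0.9975], [0.0, 0.0, 0.0, 1.0]]
top [[400.4, 0.0, 320.6], [0.0, 400.4, 201.3], [0.0, 0.0, 1.0]] [[-0.0141, -0.9854, 0.1697, 0.4412], [-0.9997, 0.0174, 0.0182, 0.0574], [-0.0209, -0.1694, -0.9853, 0.9357], [0.0, 0.0, 0.0, 1.0]]
{'t': 0.1, 'q': array([ 1.10802322e+00,  5.32864462e-02,  1.61413413e+00,  1.42562105e-05,
        1.47601532e+00, -1.18977207e-01]), 'dq': array([ 2.15706885e-03,  7.84180840e-05, -5.88145801e-03,  1.66212873e-06,
       -5.45743734e-04,  9.47757565e-05]), 'effort': array([ 6.40346516e-04, -3.94900131e+01, -3.71364999e+01, -1.16037136e-04,
        3.85233885e-03, -3.80538609e-05]), 'tool_pos': array([0.21039635, 0.58793017, 0.23020217]), 'tool_rot': array([ 0.26840787,  1.55445142, -0.27118662]), 'contact_force': array([ 0.05007932,  0.65780405, -0.54204119]), 'wrist_torque': array([-0.01176246, -0.01307465,  0.02814029]), 'opening': 0.0855591546806943} 0.0187
```

View pics/scene0.png

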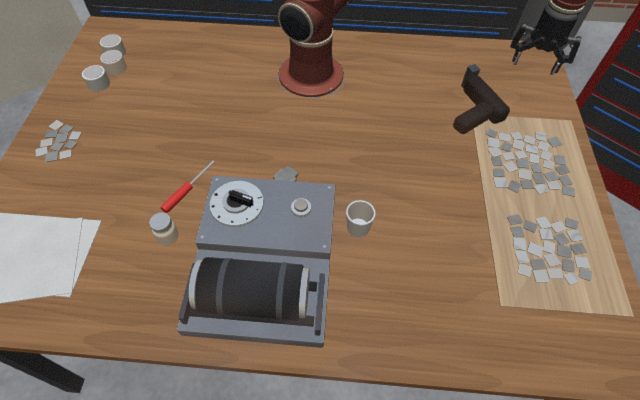

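View pics/top0.png

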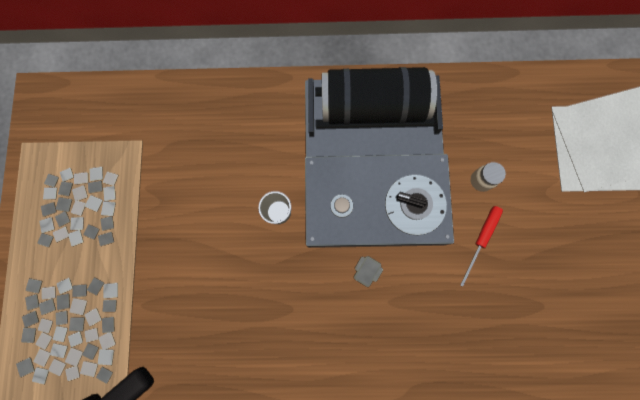

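Run:
```python
import cv2
a=cv2.imread("pics/top0.png")[160:250,300:460]; cv2.imwrite("pics/topc.png",cv2.resize(a,None,fx=5,fy=5,interpolation=cv2.INTER_CUBIC))
a=cv2.imread("pics/scene0.png")[175:255,195:340]; cv2.imwrite("pics/scenec.png",cv2.resize(a,None,fx=5,fy=5,interpolation=cv2.INTER_CUBIC))
```

```text
(no output)
```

View pics/topc.png

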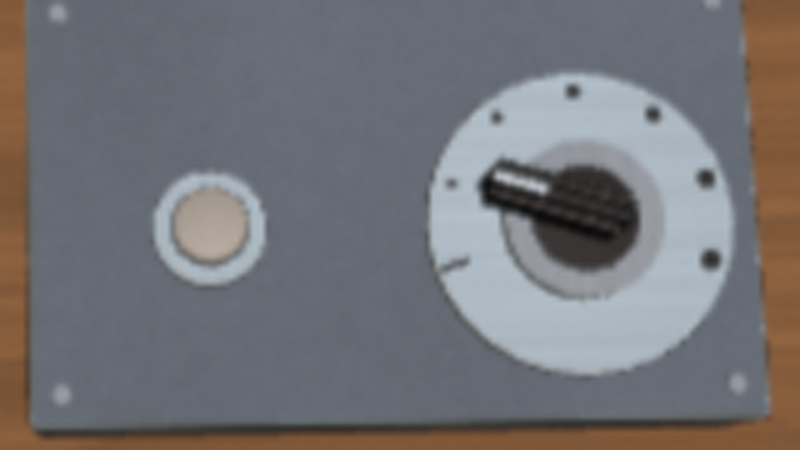

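View pics/scenec.png

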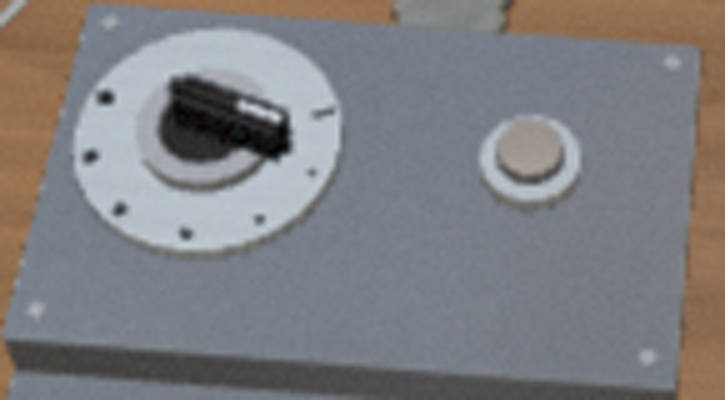

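```bash
cat > h.py <<'E'
import numpy as np
def ray(info,u,v,z):
    K=info["K"];T=info["T"]
    d=T[:3,:3]@np.linalg.solve(K,np.array([u,v,1.])); o=T[:3,3]
    return o+d*(z-o[2])/d[2]
E
python3 - <<'E'
from h import *
from station import ctrl
import cv2
top=ctrl.camera_info("top"); sc=ctrl.camera_info("scene")
def T(u,v,z): return ray(top,300+(u+.5)/5-.5,160+(v+.5)/5-.5,z)
def S(u,v,z): return ray(sc,195+(u+.5)/5-.5,175+(v+.5)/5-.5,z)
for nm,F,marks,wt in [("top",T,[(455,265),(451,183),(497,117),(573,91),(653,113),(705,178),(711,259)],None),
 ("scene",S,[(323,113),(312,172),(259,219),(186,233),(120,209),(90,156),(105,97)],None)]:
    P=np.array([F(u,v,.08)[:2] for u,v in marks])
    A=np.c_[2*P,np.ones(7)]; s=np.linalg.lstsq(A,(P**2).sum(1),rcond=None)[0]
    c=s[:2]; r=np.sqrt(s[2]+c@c)
    print(nm,c.round(4),r.round(4),np.degrees(np.arctan2(*(P-c).T[::-1])).round(1))
print("btn top",T(210,224,.09),"scene",S(530,148,.09))
print("wing tip top",T(488,182,.12),"back",T(625,222,.12)); print("sc tip",S(285,128,.12),"back",S(180,88,.12))
print("corner screws T",[T(u,v,.07)[:2].round(3) for u,v in [(57,13),(712,2),(62,395),(738,383)]])
for n in("top","scene"):
    d=np.load(n+"0.npy");i=ctrl.camera_info(n)
    def W(u,v):
        z=d[v,u];return (i["T"]@np.r_[np.linalg.solve(i["K"],[u*z,v*z,z]),1])[:3].round(4)
    for p in ([(342,205),(342,198),(405,198),(320,230),(417,225)] if n=="top" else [(301,205),(241,193),(300,230)]): print(n,p,W(*p))
E
```

```text
top [ 0.5794 -0.1318] 0.0576 [ 1.084e+02  7.220e+01  3.590e+01  1.000e-01 -3.580e+01 -7.180e+01
 -1.077e+02]
scene [ 0.5756 -0.1332] 0.0576 [ 107.7   72.2   36.     0.3  -35.9  -71.9 -107.7]
btn top [0.57925635 0.02816877 0.09      ] scene [0.57642439 0.02713365 0.09      ]
wing tip top [ 0.58991415 -0.08582149  0.12      ] back [ 0.57221096 -0.14109515  0.12      ]
sc tip [ 0.59520279 -0.08670429  0.12      ] back [ 0.57672048 -0.14047786  0.12      ]
corner screws T [array([0.679, 0.094]), array([ 0.678, -0.197]), array([0.509, 0.093]), array([ 0.509, -0.197])]
top (342, 205) [0.5776 0.0274 0.0924]
top (342, 198) [0.5925 0.0271 0.0938]
top (405, 198) [ 0.5858 -0.102   0.1181]
top (320, 230) [0.527  0.0755 0.0708]
top (417, 225) [ 0.5334 -0.1318  0.0811]
scene (301, 205) [0.5805 0.0286 0.0928]
scene (241, 193) [ 0.5762 -0.1155  0.1191]
scene (300, 230) [0.6388 0.0317 0.0728]
```

Run:
```python
from station import ctrl
import cv2,numpy as np
from scipy.spatial.transform import Rotation as R
o=ctrl.get_obs(); M=R.from_rotvec(o["tool_rot"]).as_matrix(); print(M.round(3))
im,d=ctrl.get_image("wrist"); cv2.imwrite("pics/w0.png",im); print(ctrl.camera_info("wrist")["T"].round(3))
M=M
for k in(1,2): print(np.degrees(np.arctan2(M[1,k],M[0,k])))
```

```text
[[-0.001  0.337  0.941]
 [-0.002  0.941 -0.337]
 [-1.    -0.002 -0.   ]]
[[ 0.338  0.891  0.302  0.132]
 [ 0.941 -0.319 -0.111  0.616]
 [-0.002  0.322 -0.947  0.373]
 [ 0.     0.     0.     1.   ]]
70.30188009692235
-19.69814430086868
```

View pics/w0.png

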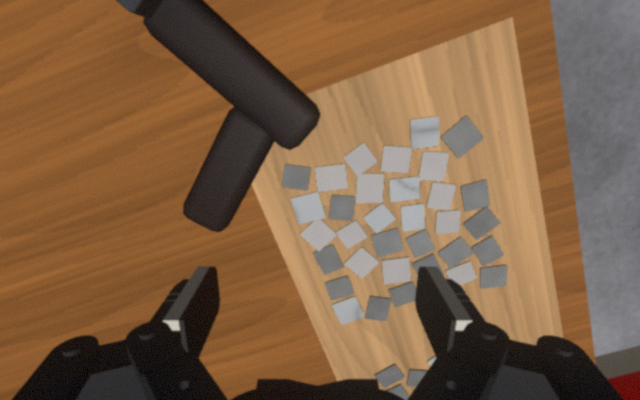

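drive_tool(commands="1 0 -5.5 5.9 0;1 0 -5.5 5.9 0;1 0 -5.5 5.9 0;1 0 -5.5 5.9 0;1 0 -5.5 5.9 0;1 0 -5.5 5.9 0;1 0 -5.5 5.9 0;1 0 -5.5 5.9 0", newtons=60)

```text
t: 0.82
tool_pos: [0.3593, 0.2991, 0.231]
tool_rot: [0.27, 1.553, -0.271]
contact_force: [0.9, -0.3, 0.5]
opening: -0.0001
```

drive_tool(commands="1 0 -5.5 5.9 0;1 0 -5.5 5.9 0;1 0 -5.5 5.9 0;1 0 -5.5 5.9 0;1 0 -5.5 5.9 0;1 0 -5.5 5.9 0;1 0 -5.5 5.9 0;1 0 -5.5 5.9 0")

```text
t: 1.48
tool_pos: [0.5074, 0.012, 0.2311]
tool_rot: [0.271, 1.553, -0.272]
contact_force: [-0.5, -0.1, -0.4]
opening: -0.0
```

drive_tool(commands="1 0 -2 2.1 0;1 0 -2 2.1 0;1 0 -2 2.1 0;1 0 -2 2.1 0;1 0 -2 2.1 0;1 0 -2 2.1 0")

```text
t: 1.98
tool_pos: [0.5584, -0.0883, 0.2308]
tool_rot: [0.271, 1.555, -0.27]
contact_force: [0.1, 0.4, 0.3]
opening: -0.0001
```

Run:
```python
from station import ctrl
import cv2
o=ctrl.get_obs(); print(o["q"].round(3),o["tool_pos"])
for n in("wrist","scene","top"):
    im,d=ctrl.get_image(n); cv2.imwrite(f"pics/{n}1.png",im if n=="wrist" else cv2.resize(im[60:310,120:520],None,fx=2,fy=2))
```

```text
[-0.289 -0.088  1.753  0.     1.478 -1.515] [ 0.55844631 -0.0882854   0.23076231]
```

View pics/wrist1.png

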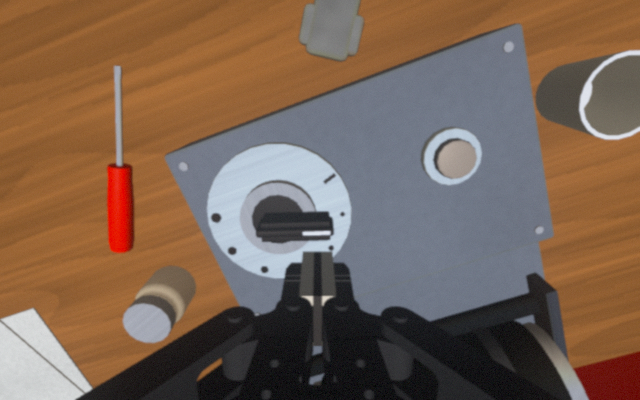

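View pics/scene1.png

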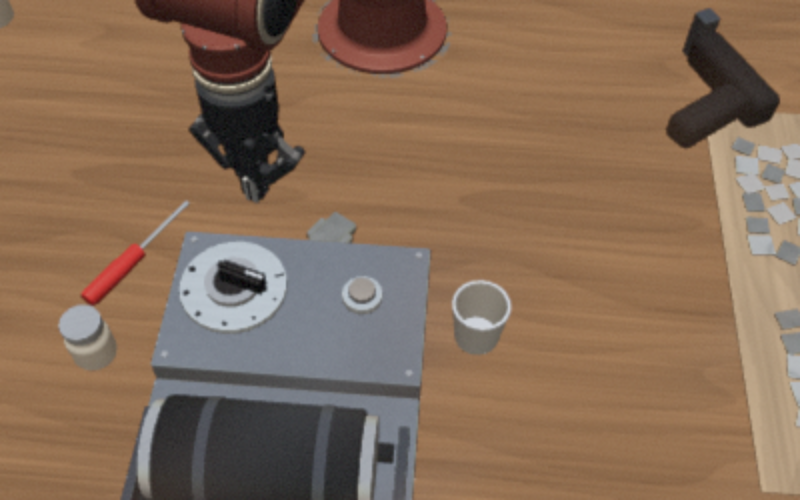

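drive_tool(commands="1 1 0 0 0;1 2 0 0 0;1 2.6 0 0 0;1 3 0 0 0;1 3.25 0 0 0;1 3.25 0 0 0")

```text
t: 2.63
tool_pos: [0.557, -0.0872, 0.0988]
tool_rot: [0.269, 1.559, -0.268]
contact_force: [-0.2, -0.0, -0.4]
opening: -0.0
```

Run:
```python
from station import ctrl
import cv2
for n in("wrist","scene"):
    im,d=ctrl.get_image(n); cv2.imwrite(f"pics/{n}2.png",im if n=="wrist" else cv2.resize(im[150:250,180:340],None,fx=5,fy=5))
```

```text
(no output)
```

View pics/wrist2.png

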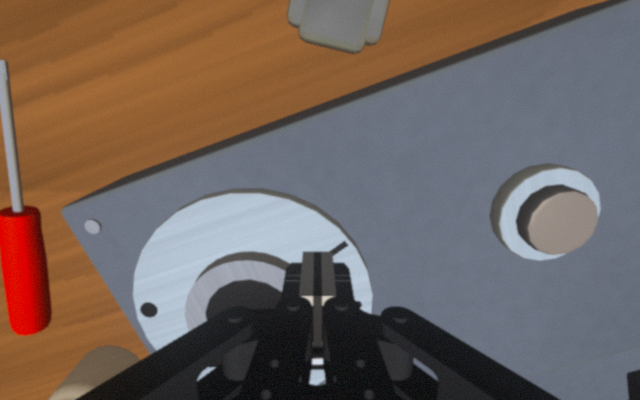

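View pics/scene2.png

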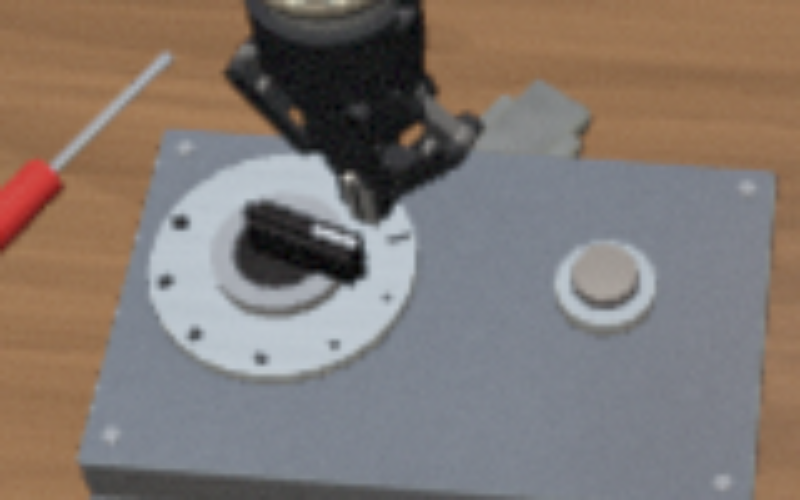

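```bash
cat > plan.py <<'E'
import numpy as np,sys
from station import ctrl
from scipy.spatial.transform import Rotation as R
C=np.array([.5775,-.1325])
def plan(ths,d=.0195,r=.036,z=.100):
    o=ctrl.get_obs();M=R.from_rotvec(o["tool_rot"]).as_matrix();p=o["tool_pos"]
    yaw=np.degrees(np.arctan2(M[1,2],M[0,2])); rows=[]
    for t,dd in zip(ths,np.broadcast_to(d,len(ths))):
        a=np.radians(t);u=np.array([np.cos(a),np.sin(a)]);n=np.array([-u[1],u[0]])
        g=np.r_[C+r*u+dd*n,z]; s=M.T@(g-p)/.04
        turn=(yaw-(t-90)+180)%360-180
        rows.append("1 %.2f %.2f %.2f %.1f"%(*s,turn/5))
    print("yaw",yaw.round(1),"pos",p.round(4)); print(";".join(rows))
E
python3 -c "
from plan import *
plan([72,69,66,63,60,57,54,51])"
```

```text
yaw -19.6 pos [ 0.5593 -0.0882  0.1022]
1 0.06 -0.01 0.29 -0.3;1 0.06 0.02 0.33 0.3;1 0.06 0.04 0.38 0.9;1 0.06 0.06 0.43 1.5;1 0.06 0.08 0.48 2.1;1 0.06 0.10 0.53 2.7;1 0.06 0.11 0.59 3.3;1 0.06 0.12 0.64 3.9
```

drive_tool(commands="1 0.05 0 0.3 0;1 0.05 0.02 0.34 0.3;1 0.05 0.04 0.38 0.9;1 0.05 0.06 0.43 1.5;1 0.05 0.08 0.48 2.1;1 0.05 0.1 0.53 2.7;1 0.05 0.11 0.59 3.3;1 0.05 0.12 0.64 3.9")

```text
t: 3.4
tool_pos: [0.5862, -0.0929, 0.102]
tool_rot: [0.537, 1.499, -0.537]
contact_force: [-0.8, 0.6, 0.2]
opening: 0.0002
```

```bash
cat > look.py <<'E'
from station import ctrl
import cv2,sys
o=ctrl.get_obs();print(o["t"],o["contact_force"].round(2))
im,d=ctrl.get_image("scene"); cv2.imwrite(f"pics/s{sys.argv[1]}.png",cv2.resize(im[150:250,180:340],None,fx=5,fy=5))
E
python3 look.py 3;python3 -c "
from plan import *
plan([51,48,45,42,39,36])"
```

```text
3.4 [-0.78  0.59  0.17]
yaw -39.4 pos [ 0.5866 -0.093   0.1021]
1 0.05 -0.01 -0.04 -0.1;1 0.05 0.01 0.00 0.5;1 0.05 0.04 0.05 1.1;1 0.05 0.06 0.10 1.7;1 0.05 0.07 0.15 2.3;1 0.05 0.09 0.21 2.9
```

View pics/s3.png

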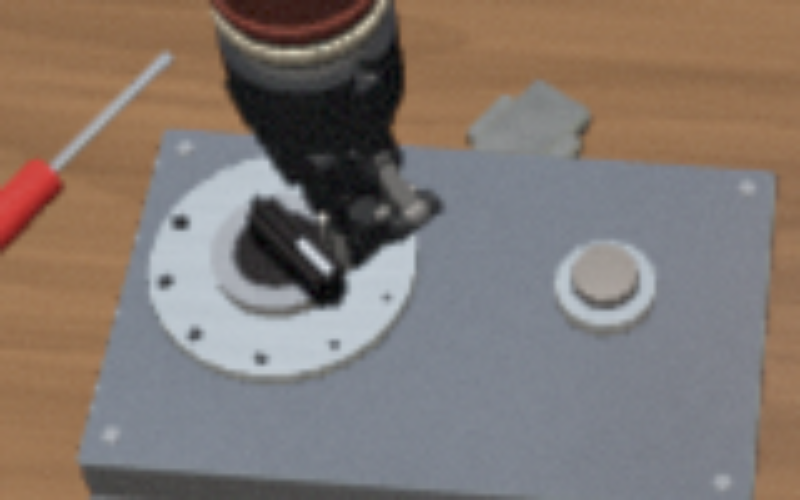

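drive_tool(commands="1 0.05 0.01 0 0.5;1 0.05 0.03 0.03 0.8;1 0.05 0.04 0.05 1.1;1 0.05 0.05 0.08 1.4;1 0.05 0.05 0.08 1.4")

```text
t: 3.87
tool_pos: [0.5897, -0.0934, 0.0995]
tool_rot: [0.63, 1.474, -0.629]
contact_force: [-0.5, -0.2, 0.2]
opening: -0.0002
```

```bash
python3 look.py 4;python3 -c "
from plan import *
plan([45,42,39,36,33,30,27])"
```

```text
3.8667 [-0.54 -0.18  0.2 ]
yaw -46.1 pos [ 0.5894 -0.0934  0.0992]
1 -0.02 -0.00 -0.01 -0.2;1 -0.02 0.02 0.04 0.4;1 -0.02 0.04 0.09 1.0;1 -0.02 0.06 0.14 1.6;1 -0.02 0.08 0.19 2.2;1 -0.02 0.10 0.24 2.8;1 -0.02 0.11 0.29 3.4
```

View pics/s4.png

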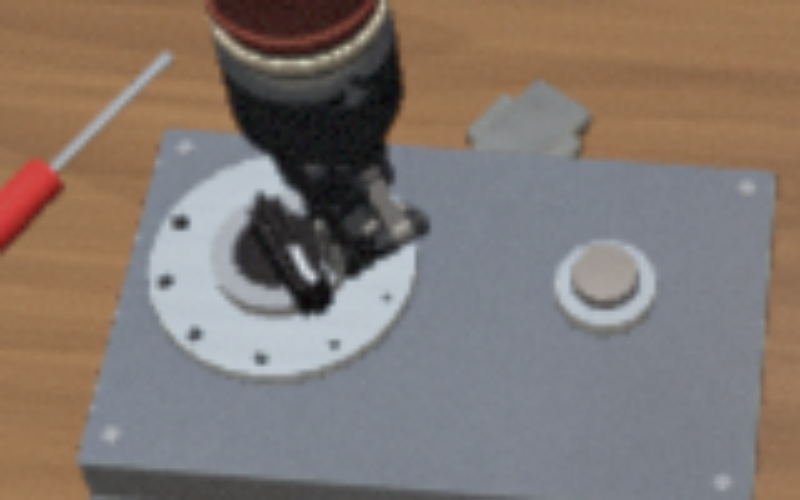

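```bash
cat > ang.py <<'E'
from h import *
from station import ctrl
i=ctrl.camera_info("scene")
def A(*pts):
    P=[ray(i,180+(u+.5)/5-.5,150+(v+.5)/5-.5,.12)[:2] for u,v in pts]
    v=P[1]-P[0]; m=(P[0]+P[1])/2-np.array([.5775,-.1325]); print("line dir",np.degrees(np.arctan2(v[1],v[0])).round(1),"radial",np.degrees(np.arctan2(m[1],m[0])).round(1),"r",np.linalg.norm(m).round(4))
E
python3 -c "
from ang import *
A((315,230),(359,247)) #s2
A((299,238),(330,273)) #s3
A((294,246),(313,283)) #s4"
python3 - <<'E'
import cv2
for k in "24": 
    a=cv2.imread("pics/"+("scene2" if k=="2" else "s4")+".png")
    b=a[190:320,210:410]; cv2.imwrite(f"pics/z{k}.png",cv2.resize(b,None,fx=4,fy=4))
E
```

```text
line dir 70.7 radial 72.8 r 0.0351
line dir 44.4 radial 49.6 r 0.0323
line dir 32.3 radial 37.5 r 0.0334
```

View pics/z4.png

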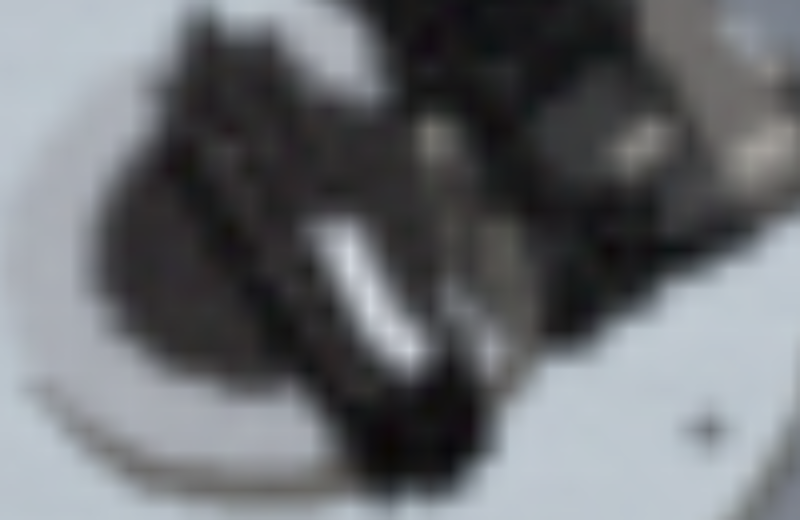

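```bash
python3 -c "
from plan import *
plan([40,36,32,28,24,20,16,12])"
```

```text
yaw -46.1 pos [ 0.5894 -0.0934  0.0992]
1 -0.02 0.04 0.07 0.8;1 -0.02 0.06 0.14 1.6;1 -0.02 0.09 0.21 2.4;1 -0.02 0.11 0.28 3.2;1 -0.02 0.12 0.35 4.0;1 -0.02 0.13 0.42 4.8;1 -0.02 0.13 0.49 5.6;1 -0.02 0.13 0.56 6.4
```

drive_tool(commands="1 -0.02 0.04 0.07 0.8;1 -0.02 0.06 0.14 1.6;1 -0.02 0.09 0.21 2.4;1 -0.02 0.11 0.28 3.2;1 -0.02 0.12 0.35 4.0;1 -0.02 0.13 0.42 4.8;1 -0.02 0.13 0.49 5.6;1 -0.02 0.13 0.56 6.4")

```text
t: 4.58
tool_pos: [0.6082, -0.1058, 0.0993]
tool_rot: [1.058, 1.297, -1.057]
contact_force: [-0.3, -0.5, -0.1]
opening: 0.0002
```

```bash
python3 look.py 5;python3 -c "
from plan import *
plan([12,10,8,6,4])"
```

```text
4.5833 [-0.28 -0.45 -0.06]
yaw -78.4 pos [ 0.6085 -0.1062  0.0993]
1 -0.02 0.00 -0.01 -0.1;1 -0.02 0.02 0.03 0.3;1 -0.02 0.04 0.06 0.7;1 -0.02 0.05 0.09 1.1;1 -0.02 0.06 0.12 1.5
```

View pics/s5.png

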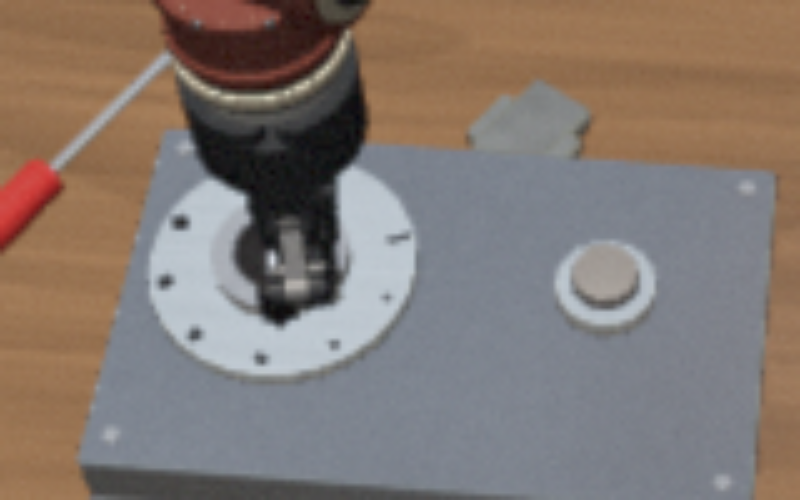

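drive_tool(commands="1 -0.02 0.02 0.03 0.3;1 -0.02 0.03 0.05 0.5;1 -0.02 0.04 0.06 0.7;1 -0.02 0.04 0.06 0.7")

```text
t: 4.97
tool_pos: [0.6098, -0.1078, 0.0993]
tool_rot: [1.102, 1.274, -1.101]
contact_force: [-0.6, 0.2, -0.4]
opening: 0.0002
```

```bash
python3 look.py 6;python3 - <<'E'
from plan import *
import cv2
im,d=ctrl.get_image("wrist"); cv2.imwrite("pics/w6.png",im)
im,d=ctrl.get_image("top"); cv2.imwrite("pics/t6.png",cv2.resize(im[150:250,300:460],None,fx=5,fy=5))
i=ctrl.camera_info("scene")
for a in (18,9,0,-6):
    p=np.r_[C+.048*np.array([np.cos(np.radians(a)),np.sin(np.radians(a))]),.106,1]
    q=np.linalg.inv(i["T"])@p; q=i["K"]@(q[:3]/q[2]); print(a,((q[:2]-[180,150])*5).round())
E
```

```text
4.9667 [-0.56  0.21 -0.43]
18 [287. 312.]
9 [271. 314.]
0 [255. 314.]
-6 [244. 312.]
```

View pics/s6.png

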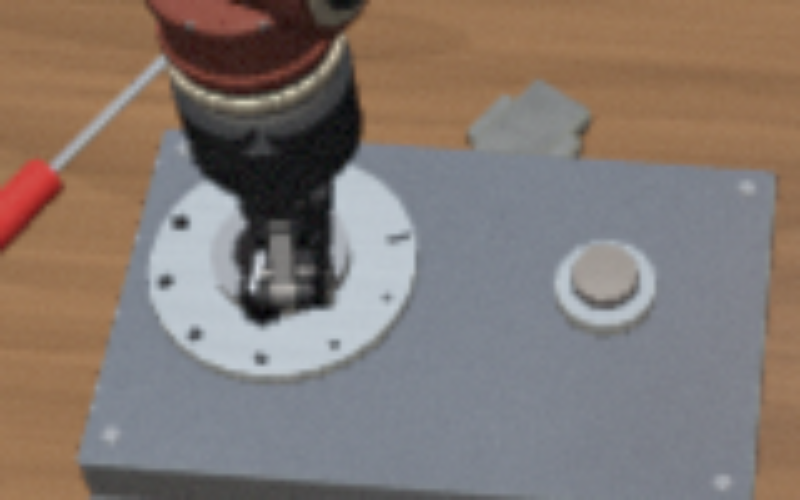

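View pics/t6.png

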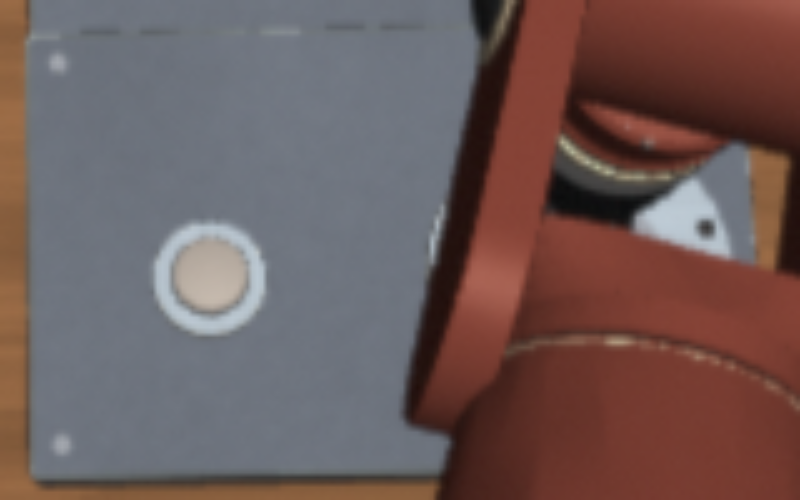

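View pics/w6.png

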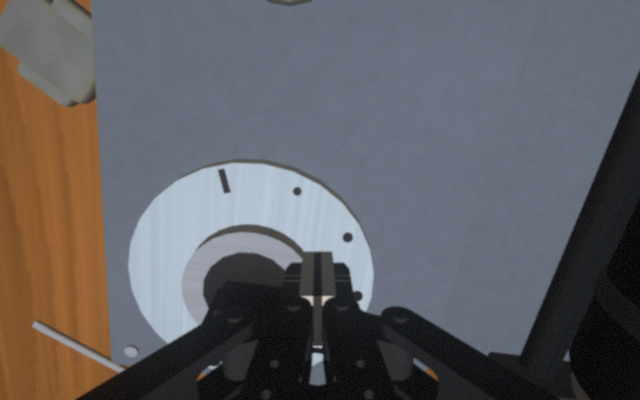

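```bash
python3 -c "
from plan import *
plan([4,0,-4,-8,-12,-15,-18,-21])"
```

```text
yaw -81.7 pos [ 0.6096 -0.1077  0.099 ]
1 -0.03 0.05 0.08 0.9;1 -0.03 0.08 0.15 1.7;1 -0.03 0.10 0.21 2.5;1 -0.03 0.12 0.28 3.3;1 -0.03 0.13 0.35 4.1;1 -0.03 0.14 0.41 4.7;1 -0.03 0.14 0.46 5.3;1 -0.03 0.14 0.51 5.9
```

drive_tool(commands="1 -0.02 0.05 0.08 0.9;1 -0.02 0.08 0.15 1.7;1 -0.02 0.1 0.21 2.5;1 -0.02 0.12 0.28 3.3;1 -0.02 0.13 0.35 4.1;1 -0.02 0.14 0.41 4.7;1 -0.02 0.14 0.46 5.3;1 -0.02 0.14 0.51 5.9")

```text
t: 5.78
tool_pos: [0.6182, -0.127, 0.0997]
tool_rot: [1.478, 1.01, -1.477]
contact_force: [-0.0, 0.1, -0.6]
opening: 0.0003
```

```bash
python3 look.py 7;python3 -c "
from plan import *
plan([-21,-23,-25,-27,-29])"
```

```text
5.7833 [-0.04  0.11 -0.57]
yaw -111.4 pos [ 0.6182 -0.1275  0.0997]
1 -0.01 -0.00 -0.01 -0.1;1 -0.01 0.01 0.03 0.3;1 -0.01 0.03 0.06 0.7;1 -0.01 0.04 0.09 1.1;1 -0.01 0.06 0.12 1.5
```

View pics/s7.png

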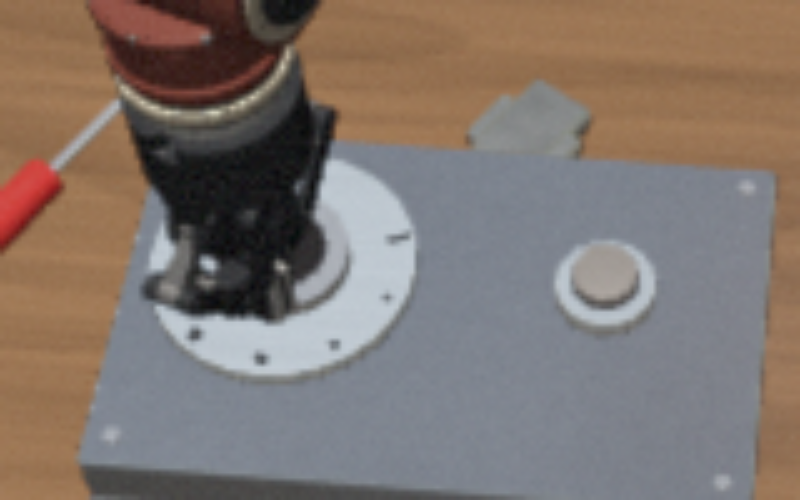

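drive_tool(commands="1 0 0.01 0.02 0.2;1 0 0.01 0.03 0.3;1 0 0.02 0.05 0.5;1 0 0.03 0.06 0.7;1 0 0.03 0.08 0.9;1 0 0.04 0.09 1.1;1 0 0.04 0.09 1.1;1 0 0.04 0.09 1.1")

```text
t: 6.5
tool_pos: [0.6183, -0.1311, 0.0997]
tool_rot: [1.544, 0.952, -1.544]
contact_force: [0.3, 0.1, 0.3]
opening: 0.0002
```

drive_tool(commands="1 0 0 -0.2 0;1 0 0 -0.4 0;1 -0.5 0 -0.5 0;1 -1.5 0 -0.8 0;1 -2 0 -1.6 0;1 -2 0 -2.4 0;1 -2 0 -3 0;1 -2 0 -3 0")

```text
t: 7.17
tool_pos: [0.6741, -0.0191, 0.1808]
tool_rot: [1.543, 0.955, -1.538]
contact_force: [0.5, -0.1, -0.5]
opening: 0.0001
```

```bash
python3 look.py 8;python3 -c "
from plan import *
plan([-21])"
```

```text
7.1667 [ 0.47 -0.1  -0.48]
yaw -116.5 pos [ 0.673  -0.021   0.1799]
1 2.00 -0.05 2.99 -1.1
```

View pics/s8.png

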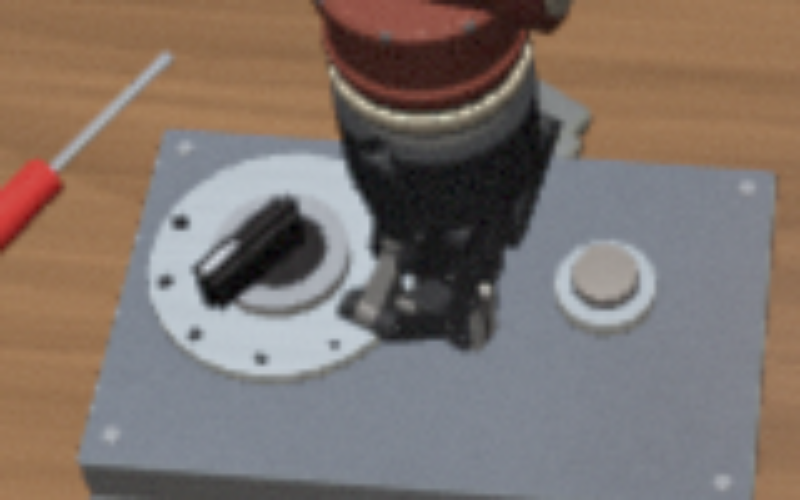

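```bash
python3 -c "
from ang import *
A((245,235),(203,268)) 
A((287,205),(207,270))"
python3 - <<'E'
from station import ctrl
import numpy as np
from scipy.spatial.transform import Rotation as R
o=ctrl.get_obs();M=R.from_rotvec(o["tool_rot"]).as_matrix()
for z in (.115,.086): print((M.T@(np.array([.578,.0275,z])-o["tool_pos"])/.04).round(2))
E
```

```text
line dir -38.2 radial -39.2 r 0.029
line dir -37.2 radial -33.6 r 0.0161
[ 1.62 -2.67 -0.03]
[ 2.35 -2.67 -0.03]
```

drive_tool(commands="1 0 -1 0 0;1 0 -2 0 0;1 0 -2.67 -0.03 0;1 0.6 -2.67 -0.03 0;1 1.2 -2.67 -0.03 0;1 1.6 -2.67 -0.03 0;1 1.6 -2.67 -0.03 0")

```text
t: 7.8
tool_pos: [0.5737, 0.0251, 0.1109]
tool_rot: [1.539, 0.956, -1.551]
contact_force: [-1.4, 0.1, -0.9]
opening: 0.0001
```

```bash
python3 look.py 9
```

```text
7.8 [-1.4   0.13 -0.89]
```

View pics/s9.png

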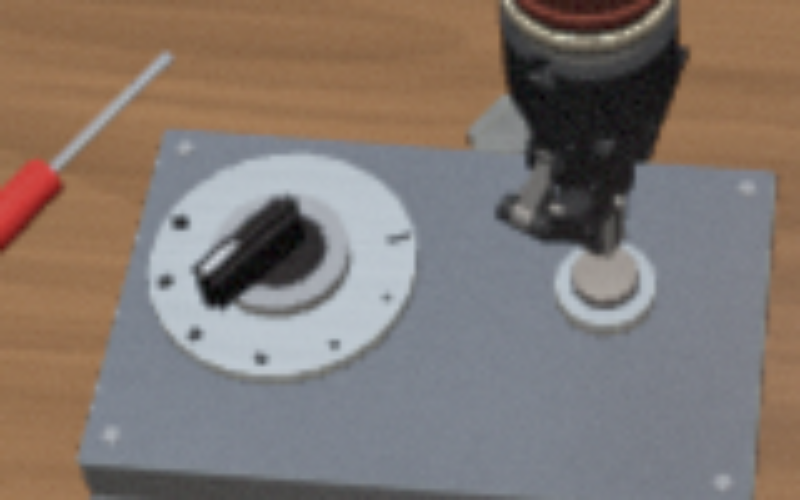

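Run:
```python
from station import ctrl
import numpy as np
from scipy.spatial.transform import Rotation as R
o=ctrl.get_obs();M=R.from_rotvec(o["tool_rot"]).as_matrix();print(o["tool_pos"],M.round(3).tolist())
for z in (.096,.088): print((M.T@(np.array([.578,.0275,z])-o["tool_pos"])/.04).round(2))
```

```text
[0.57519225 0.02501923 0.11314782] [[-0.005, 0.893, -0.45], [0.0, -0.45, -0.893], [-1.0, -0.005, 0.002]]
[ 0.43  0.04 -0.09]
[ 0.63  0.04 -0.09]
```

drive_tool(commands="1 0.1 0.04 -0.08 0;1 0.3 0.04 -0.08 0;1 0.4 0.04 -0.08 0;1 0.5 0.04 -0.08 0;1 0.58 0.04 -0.08 0;1 0.62 0.04 -0.08 0;1 0.65 0.04 -0.08 0;1 0.65 0.04 -0.08 0")

```text
t: 8.52
tool_pos: [0.5803, 0.0273, 0.09]
tool_rot: [1.544, 0.951, -1.544]
contact_force: [-1.0, -0.3, 2.7]
opening: 0.0
```

drive_tool(commands="1 0.05 0 0 0;1 0.1 0 0 0;1 0.12 0 0 0;1 0.12 0 0 0")

```text
t: 8.85
tool_pos: [0.5806, 0.0273, 0.086]
tool_rot: [1.544, 0.951, -1.543]
contact_force: [-3.0, -0.2, 7.4]
opening: 0.0001
```

drive_tool(commands="1 0.03 0 0 0;1 0.05 0 0 0;1 0.05 0 0 0;1 0.05 0 0 0")

```text
t: 9.18
tool_pos: [0.5807, 0.0273, 0.0858]
tool_rot: [1.543, 0.951, -1.543]
contact_force: [-8.9, 0.7, 16.1]
opening: 0.0002
```

```bash
python3 look.py 10
```

```text
9.1833 [-8.88  0.68 16.12]
```

View pics/s10.png

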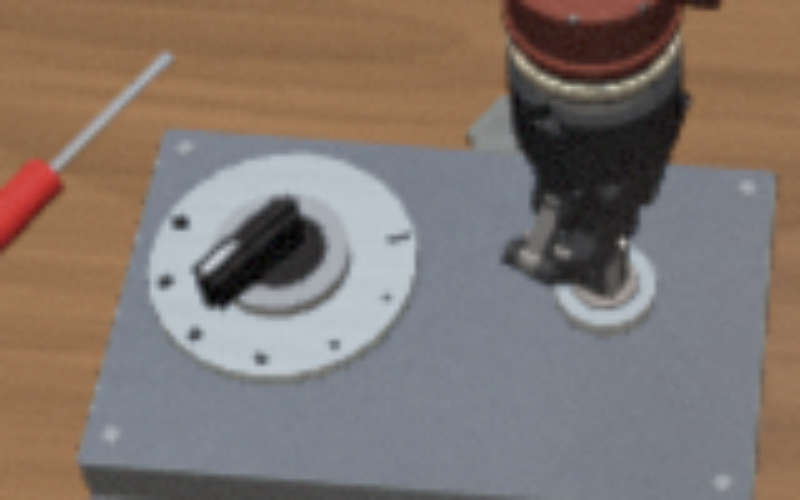

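drive_tool(commands="1 -0.2 0 0 0;1 -0.8 0 0 0;1 -1.6 0 0 0;1 -2.4 0 0 0;1 -3 0 0 0;1 -3 0 -1 0;1 -3 0 -1 0;1 -3 0 -1 0")

```text
t: 9.9
tool_pos: [0.5985, 0.0642, 0.2027]
tool_rot: [1.542, 0.953, -1.542]
contact_force: [-0.8, -0.1, -0.4]
opening: -0.0
```

drive_tool(commands="1 0 0 -1 0;1 0 0 -2 0;1 0 0 -3 0;1 0 0 -3 0;1 0 0 -3 0;1 0 0 -3 0")

```text
t: 10.4
tool_pos: [0.6514, 0.1696, 0.2014]
tool_rot: [1.541, 0.952, -1.546]
contact_force: [-1.7, -1.7, -0.6]
opening: 0.0003
```

```bash
python3 look.py 11
python3 - <<'E'
from station import ctrl
import cv2
for n in("scene",): 
    im,d=ctrl.get_image(n); cv2.imwrite(f"pics/{n}11.png",im)
E
```

```text
10.4 [-1.67 -1.74 -0.61]
```

View pics/s11.png

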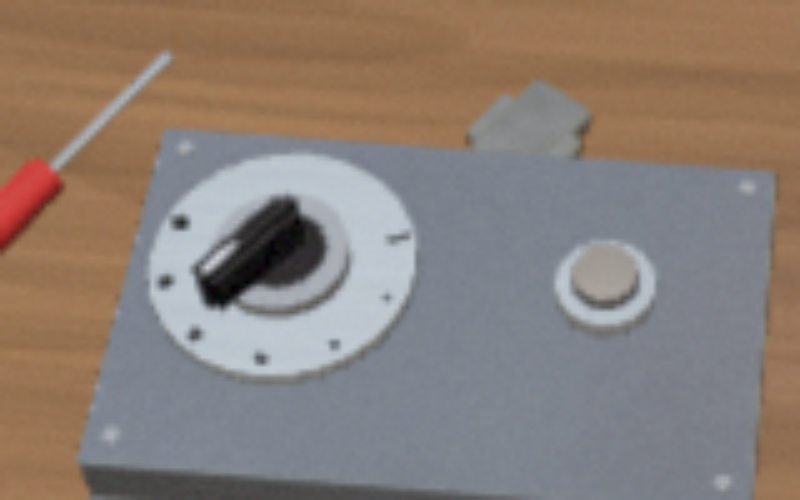

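View pics/scene11.png

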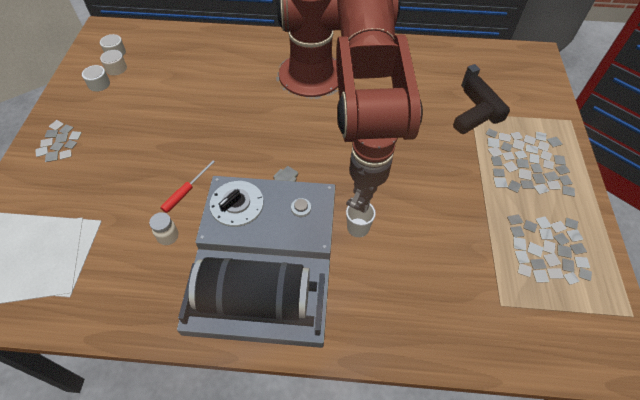

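```bash
python3 -c "
from station import ctrl
ctrl.finish_job()
o=ctrl.get_obs();print(o['t'],o['contact_force'])"
```

```text
the job is handed in; nothing more can be done
the job is handed in; nothing more can be done
```

The tumbler is set to speed 4 and the start button was pressed and released. The job is handed in; no verdict is reported.

- **Dial:** it started at speed 1. I pushed the wing's left flank clockwise with the shut fingertips, three clicks in all. After I backed off, the wing measured about -37 to -39 degrees in the scene image, against the nominal -36 for speed 4. That error is within my pixel-reading accuracy and the ±7 degree tolerance. The gripper hid the wing during the last click, so I only confirmed it once the fingers were clear.
- **Button:** I pressed it down to a hard stop. The tip stopped at z = 0.086 m while the force rose from 7 to 16 N. It was released again at about t = 9.3 s.
- **Final check:** the last pictures show the dial still at 4, the button back up, and the cup, screwdriver, stone and jar where they stood. The gripper was clear, about 12 cm above the cup, at t = 10.4 s. The force reading still showed about 2 N there; I took this as leftover motion.

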